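# Raise the lining rest four clicks

## Robot

A 7-joint arm with a two-finger parallel gripper is mounted at the origin on the work surface. World frame = base frame: x ahead of the robot, y to its left, z up, the work surface at z = 0. Lengths are in mm, angles in rad, forces in N, time in s.
With the tool pointing down it reaches from about 425 to 875 mm from the base axis. Payload 9.9 kg.
Tool frame: the origin (TCP) lies on the centre line of the jaws, within the pads' length; the fingertips stand 25 mm ahead of it and the grasp point (between the pads) lies 6 mm ahead of it; x points along the fingers, y is the direction in which the jaws open and shut, and the axes are right-handed (so a half turn about x gives the same grasp; the last joint's range is limited). The gripper opens to 85 mm and grips with 20 to 120 N. Pads are 22 mm wide; open, the fingers measure 114 mm over their backs; the gripper's body (76 mm by 85 mm) begins 54 mm behind the grasp point. The pads swing forward as they close: fully open they stand 13 mm farther back than shut.
Start: joints at [1.054, 0.576, 0.025, 1.437, -0.015, 1.129, -0.057], TCP at [283.109, -612.763, 256.289] pointing down, gripper open.
Joint ranges: [-2.76, 2.76], [-0.34, 2.15], [-1.52, 1.57], [0.19, 2.46], [-1.09, 4.23], [0.17, 1.99], [-2.82, 2.82]. Speed limits (rad/s): [2.22, 2.22, 3.01, 3.01, 3.14, 3.14, 3.14].

## Interface

Orientations are given as a unit quaternion [w, x, y, z].
In Python, from cell import readout, optics, bot gives the robot as it stands.
- The arm moves only by the tool step_arm, never from a script. Its arguments are lists of equal length, an entry for each row: "linear": the shift along the tool's x, y, z in mm, a list of three; "rotation": the turn, a rotation vector about the tool's x, y, z in rad, a list of three; "claw": the finger opening in mm, from 0 to 85.4. A call has 1 to 5 rows; each row shifts and turns the commanded pose from where the row before left it, along the tool's axes as they then stand; what a row does not reach is not made up. A row lasts 1/12 s, in which the tool goes at most 41.7 mm and 7.16 degrees, less where a joint would pass 70% of its speed; a pose out of reach is approached as far as the arm can. A call is refused whole if a number of a shift passes 41.7 or a number of a turn 0.125, either way. A call with a gripper value outside its range is refused whole. The fingers move at their own pace and stop on an object; the grip force is fixed at half the most. Time passes only in rows, so rows that do not move let the fingers close. It gives the time, the measured TCP pose, the force and the opening at its end, in the units of the state.
- readout.state(): the state, without advancing time (a new reading comes with each control period).
- optics.camera(name): name is "scene" or "top" or "wrist"; returns a dict with "frame" (400x640x3 uint8, red, green, blue), "mtx" (3x3 intrinsics, pixels), "position" and "rotation" of the camera in the world; the wrist camera has in their place "mount" (4x4, takes a point from camera to tool coordinates, whose origin is the TCP and whose axes are the tool frame's). Camera axes: x right, y down, z forward; pixel columns grow to the right and rows downward; lengths in mm; the calibration is good to about 2 mm. A picture is of the moment at which its call begins: read the wrist's pose just before it. There is no depth.
- bot.close_job(): hands the job in, once; it reports no verdict.
The state is a dict: "time": time; "joints": joint angles; "dq": joint speeds; "joint_torque": joint torques, N m; "ee_pos": TCP position; "tool_rot": TCP orientation; "contact_force": force on the tool from outside, world axes, zero at the start; "ft_torque": the same for the moment, N m; "gripper_width": finger opening in mm.
Only numpy, scipy, OpenCV 4.12 (cv2) and the standard library are available. Lean on these libraries where they do the work, as an engineer would, in place of code of your own. Each camera call takes 0.05 s, during which the arm holds its last target.

## Task

Raise the brush rest of the lining stand for the next line on the vase: slide the locking bolt fully out (away from the dial), turn the black dial clockwise (seen from above) until you have felt the index wheel click over exactly four times, never going past the fourth, then push the bolt fully home again and let go. Move the bolt with light pushes against its side, neither squeezing it hard nor ramming it into its stops, and leave the vase, the dish and the little bird on the stand where they are.

Things in the scene. Friction and masses are not known exactly. Their poses are not given: they have to be found in the camera images.
- stand: Lining stand, fixed to the table. Grey plate 180 x 420 mm, 12 mm thick; origin on the table under the dial's axis; z up; y along the plate (-135 to 285 mm), -y towards the bolt, +y towards column and vase; robot on the -x side. Green gear housing on it, x -45 to 45, y -135 to 55 mm, flat top at z 55, carries dial and bolt. Column at x 30, y 120 with brush rest, 155 mm high.
- dial_centre (a point): On the dial's upright axis, half-way up its grip: stand frame 0, 0, 76 mm; fixed to the stand, does not turn. The dial is a round fluted black knob, 44 mm in diameter, from z 61 to 91 mm. It sits loosely on the spindle of a hidden index wheel: it first turns freely (about 0.01 N m) through lost motion of 0 to 51 degrees, unknown each time, before it takes the wheel along. It stays where left.
- index_wheel (a point): Centre of the hidden index wheel, on the dial's axis, stand frame z 35 mm. 24 notches 15 degrees apart. When the dial takes it along the torque jumps to 0.2 to 0.35 N m, then falls to nothing over half a notch; past that crest the wheel springs by itself into its next notch: one click. If left before the crest it falls back. The dial runs free for 7 degrees more, then the next rise. Bolt home blocks it.
- bolt: Locking bolt: upright steel tab on the housing, 24 mm in x, 10 mm in y, top at z 86 mm (31 mm over the housing). Origin at the middle of its foot, axes as the stand's. Slides in the stand's y: home (as at the start) at y -90 mm, fully out at -112 mm, hard stop at both ends; moves with about 2.5 N, stays where left. Over 60 N (push or squeeze) bends it. It enters only when the wheel is in a notch.
- brush_rest (a point): Middle of the brass fork at the end of the steel arm on the column, which steadies the brush beside the vase: stand frame x 30, y 165, z 143 mm at the start. Each clockwise click of the wheel raises it by 0.5 mm (anticlockwise lowers it).
- vase: plain unglazed vase, 75 mm wide, 120 mm tall, standing on the small round wheel at the left end of the stand; origin in the middle of its underside. A bystander, not to be moved
- dish: white dish, 52 mm wide, 18 mm tall, standing loose on the stand's plate near the dial's left front; origin in the middle of its underside. A bystander, not to be moved
- bird: small unglazed bird, 36 mm wide, 47 mm tall, standing loose on the plate behind the bolt; origin in the middle of its underside. A bystander, not to be moved

How it is judged:
By the outcome, as a careful person would: the job done as asked, in the order asked, and still so for the second after the job is handed in, with the robot touching nothing.
It also fails if it takes over 72 s, if anything falls off the work surface, if the arm or the gripper's body presses on something with over 40 N, if the wrist force passes 120 N, or if a joint passes its speed limit or range.

## Working session

There is one attempt and no reset: what is moved stays moved. The work goes in short steps, Python scripts to look and compute and a tool call to move; the robot and the scene stay as the last step left them, time stands still between calls to the robot, and variables do not carry over. Pictures are saved under pics/ and viewed, and the job is handed in when it is done.

Besides the shell and the picture viewer there is one more tool, called after "Request:" as name(argument=value, ...) on one line, values as JSON. step_arm: Moves the arm, as the interface text tells. Its arguments: {"type":"object","properties":{"linear":{"type":"array","items":{"type":"array","items":{"type":"number"}}},"rotation":{"type":"array","items":{"type":"array","items":{"type":"number"}}},"claw":{"type":"array","items":{"type":"number"}}},"required":["linear","rotation","claw"]}

```bash
ls; mkdir -p pics; python3 - <<'E'
from cell import readout, optics, bot
import cv2
print(readout.state())
for n in ("scene","top","wrist"):
    c=optics.camera(n)
    cv2.imwrite(f"pics/{n}0.png",c["frame"][:,:,::-1])
    print(n,{k:v for k,v in c.items() if k!="frame"})
E
```

```text
pics
{'time': 0.0, 'joints': array([ 1.05419691,  0.5765275 ,  0.02484946,  1.43791181, -0.01499304,
        1.12897208, -0.05653114]), 'dq': array([-1.81075106e-05, -4.28573371e-04, -3.32112673e-04, -7.82285833e-04,
       -3.41841451e-04,  7.91493201e-04,  7.75123745e-04]), 'joint_torque': array([-2.81387584e-04, -7.65759516e+01,  2.24977858e+00, -2.85965234e+01,
        1.53004902e-02,  1.28163761e-02, -7.41323930e-06]), 'ee_pos': array([ 282.93736736, -612.39330786,  255.44449172]), 'tool_rot': array([-0.15127051, -0.69045801, -0.15238278,  0.69077092]), 'contact_force': array([-0.54496309, -0.30972095,  0.81415878]), 'ft_torque': array([-0.04017749,  0.01843613, -0.01530163]), 'gripper_width': 85.16510990156101}
scene {'mtx': array([[425.63103784,   0.        , 315.43806731],
       [  0.        , 425.63103784, 194.89816925],
       [  0.        ,   0.        ,   1.        ]]), 'position': array([909.67980034, 273.67802225, 716.06640291]), 'rotation': array([-0.14246213,  0.46946265,  0.83427067, -0.25159854])}
top {'mtx': array([[400.26038159,   0.        , 315.27759537],
       [  0.        , 400.26038159, 202.35858104],
       [  0.        ,   0.        ,   1.        ]]), 'position': array([517.76722945,  51.19107358, 863.64721468]), 'rotation': array([-0.02526217,  0.71363935, -0.69973103,  0.02138189])}
wrist {'mtx': array([[334.35327639,   0.        , 316.8438265 ],
       [  0.        , 334.35327639, 196.79662704],
       [  0.        ,   0.        ,   1.        ]]), 'mount': array([[ 6.10778895e-04, -2.72577619e-01,  9.62133602e-01,
        -1.16812727e+02],
       [ 9.99999006e-01,  1.38920238e-03, -2.41248003e-04,
        -3.63087029e-02],
       [-1.27083948e-03,  9.62132793e-01,  2.72578197e-01,
        -6.78495847e+01],
       [ 0.00000000e+00,  0.00000000e+00,  0.00000000e+00,
         1.00000000e+00]])}
```

View pics/top0.png

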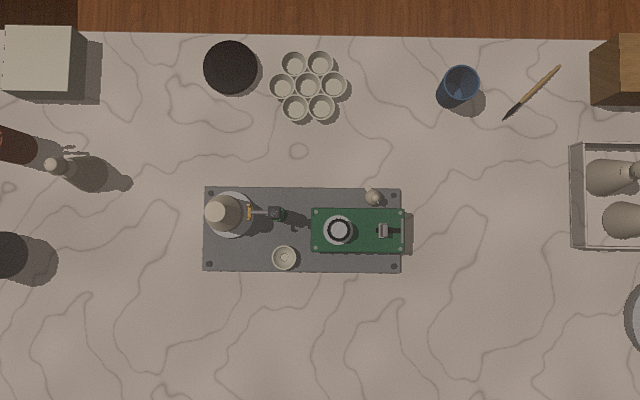

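View pics/scene0.png

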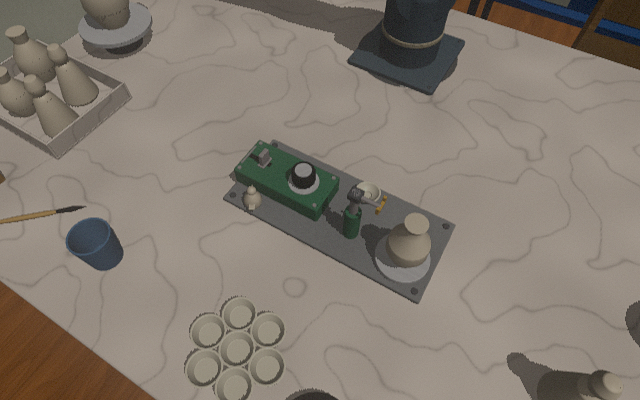

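```bash
python3 - <<'E'
import cv2
a=cv2.imread("pics/top0.png")
cv2.imwrite("pics/top0c.png",cv2.resize(a[100:250,250:400],None,fx=4,fy=4,interpolation=cv2.INTER_CUBIC))
E
```

```text
(no output)
```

View pics/top0c.png

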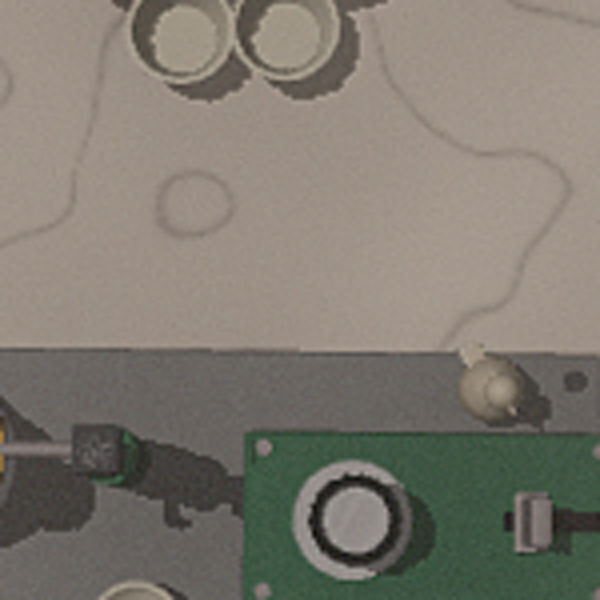

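```bash
cat > h.py <<'E'
import numpy as np, cv2
from scipy.spatial.transform import Rotation as R
def rot(q): q=np.asarray(q); return R.from_quat([q[1],q[2],q[3],q[0]])
def ray(c,u,v,z):
    d=rot(c["rotation"]).as_matrix()@np.linalg.inv(c["mtx"])@np.array([u,v,1.])
    p=c["position"]; return p+d*(z-p[2])/d[2]
def proj(c,P):
    q=rot(c["rotation"]).as_matrix().T@(np.asarray(P)-c["position"]); q=c["mtx"]@q; return q[:2]/q[2]
def tstr(s):
    return np.round(s["ee_pos"],1), np.round(rot(s["tool_rot"]).as_matrix(),3)
E
python3 - <<'E'
from h import *
from cell import optics,readout
c=optics.camera("top")
print(tstr(readout.state()))
for n,u,v,z in [("pl TL",204.5,186.5,12),("pl TR",401,189,12),("pl BR",400.5,273,12),("pl BL",202.5,270.5,12),
 ("hs TL",312,208,55),("hs TR",404,210,55),("hs BR",403,253,55),("hs BL",311,251,55),("dial",338,230,91)]:
    print(n,ray(c,u,v,z).round(1))
E
```

```text
(array([ 283. , -612.5,  255.8]), array([[-0.   ,  0.419, -0.908],
       [ 0.001, -0.908, -0.419],
       [-1.   , -0.001, -0.   ]]))
pl TL [603.4 294.2  12. ]
pl TR [ 606.1 -126.    12. ]
pl BR [ 428.5 -125.9   12. ]
pl BL [425.2 291.7  12. ]
hs TL [559.6  62.6  55. ]
hs TR [ 559.2 -123.3   55. ]
hs BR [ 472.8 -121.8   55. ]
hs BL [473.1  62.8  55. ]
dial [516.3  11.1  91. ]
```

The top view shows the stand nearly square to the world. Its origin is near (516, 10), the dial top at px (338,230) and the bolt at px (383,230). I'm moving over it for a closer look.

Request:
step_arm(linear=[[0,-26.4,-28.2],[0,-26.4,-28.2],[0,-26.4,-28.2],[0,-26.4,-28.2],[0,-26.4,-28.2]], rotation=[[0,0,0],[0,0,0],[0,0,0],[0,0,0],[0,0,0]], claw=[85,85,85,85,85])

```text
time: 0.62
ee_pos: [356.0, -432.0, 256.2]
tool_rot: [-0.152, -0.691, -0.152, 0.691]
contact_force: [1.6, 0.5, 0.9]
gripper_width: 85.1
```

Request:
step_arm(linear=[[0,-26.4,-28.2],[0,-26.4,-28.2],[0,-26.4,-28.2],[0,-26.4,-28.2],[0,-26.4,-28.2]], rotation=[[0,0,0],[0,0,0],[0,0,0],[0,0,0],[0,0,0]], claw=[85,85,85,85,85])

```text
time: 1.03
ee_pos: [428.7, -253.0, 256.4]
tool_rot: [0.152, 0.691, 0.152, -0.691]
contact_force: [0.3, -0.2, -0.3]
gripper_width: 85.2
```

Request:
step_arm(linear=[[0,-26.4,-28.2],[0,-26.4,-28.2],[0,-26.4,-28.2],[0,-26.4,-28.2],[0,-26.4,-28.2]], rotation=[[0,0,0],[0,0,0],[0,0,0],[0,0,0],[0,0,0]], claw=[85,85,85,85,85])

```text
time: 1.45
ee_pos: [501.4, -74.0, 256.4]
tool_rot: [0.152, 0.691, 0.152, -0.691]
contact_force: [1.0, -0.0, -0.2]
gripper_width: 85.0
```

Request:
step_arm(linear=[[0,-26.4,-28.2],[0,0,0],[0,0,0],[0,0,0],[0,0,0]], rotation=[[0,0,0],[-0.123,0,0],[-0.123,0,0],[-0.123,0,0],[-0.123,0,0]], claw=[60,60,60,60,60])

```text
time: 1.87
ee_pos: [515.5, -39.6, 256.2]
tool_rot: [-0.318, -0.632, -0.318, 0.632]
contact_force: [0.3, -0.8, -1.0]
gripper_width: 60.3
```

Request:
step_arm(linear=[[0,0,0],[0,0,0],[0,0,0],[0,0,0],[0,0,0]], rotation=[[-0.123,0,0],[-0.123,0,0],[-0.123,0,0],[-0.123,0,0],[-0.123,0,0]], claw=[50,50,50,50,50])

```text
time: 2.28
ee_pos: [515.4, -40.1, 256.3]
tool_rot: [-0.494, -0.506, -0.494, 0.506]
contact_force: [0.7, -0.5, -0.2]
gripper_width: 50.1
```

Request:
step_arm(linear=[[0,0,0],[0,0,0],[0,0,0],[0,0,0],[0,0,0]], rotation=[[-0.123,0,0],[-0.123,0,0],[-0.123,0,0],[-0.123,0,0],[-0.123,0,0]], claw=[40,40,40,40,40])

```text
time: 2.7
ee_pos: [515.4, -40.2, 256.2]
tool_rot: [0.624, 0.333, 0.624, -0.333]
contact_force: [-0.3, 0.6, 0.6]
gripper_width: 40.0
```

Request:
step_arm(linear=[[0,0,0],[0,0,0],[0,0,0],[0,0,0],[0,0,0]], rotation=[[-0.123,0,0],[-0.123,0,0],[-0.123,0,0],[-0.123,0,0],[-0.123,0,0]], claw=[40,40,40,40,40])

```text
time: 3.12
ee_pos: [515.5, -40.2, 256.3]
tool_rot: [0.695, 0.129, 0.695, -0.129]
contact_force: [-0.2, 0.5, -1.0]
gripper_width: 39.7
```

Request:
step_arm(linear=[[0,0,0],[0,0,0],[0,0,0],[0,0,0],[0,0,0]], rotation=[[-0.123,0,0],[-0.123,0,0],[-0.123,0,0],[0,0,0],[0,0,0]], claw=[40,40,40,40,40])

```text
time: 3.53
ee_pos: [515.5, -40.3, 256.2]
tool_rot: [0.707, 0.003, 0.707, -0.002]
contact_force: [0.2, -0.6, 0.1]
gripper_width: 39.9
```

```bash
python3 - <<'E'
from h import *
from cell import optics,readout
s=readout.state();print(s,tstr(s))
c=optics.camera("wrist")
cv2.imwrite("pics/w1.png",c["frame"][:,:,::-1])
np.savez("w1.npz",p=s["ee_pos"],q=s["tool_rot"])
E
```

```text
{'time': 3.5333, 'joints': array([ 0.53621517,  0.41993267, -0.78150411,  1.83180857,  0.34122299,
        1.02964335,  1.18299033]), 'dq': array([-0.01135687, -0.005802  ,  0.01554759,  0.00160659, -0.00631993,
       -0.00242154, -0.02835166]), 'joint_torque': array([ 2.87440158e-01, -5.44324958e+01, -8.16648692e+00, -2.55890983e+01,
        1.23617621e-01,  4.43738478e-02,  8.43917839e-01]), 'ee_pos': array([515.47772207, -40.28504301, 256.15952807]), 'tool_rot': array([ 0.7070068 ,  0.00254491,  0.70719833, -0.00233041]), 'contact_force': array([ 0.17028599, -0.60031743,  0.08950919]), 'ft_torque': array([ 0.02186462, -0.01459631,  0.02679125]), 'gripper_width': 39.88747040469251} (array([515.5, -40.3, 256.2]), array([[-0.   ,  0.007,  1.   ],
       [ 0.   ,  1.   , -0.007],
       [-1.   ,  0.   , -0.   ]]))
```

View pics/w1.png

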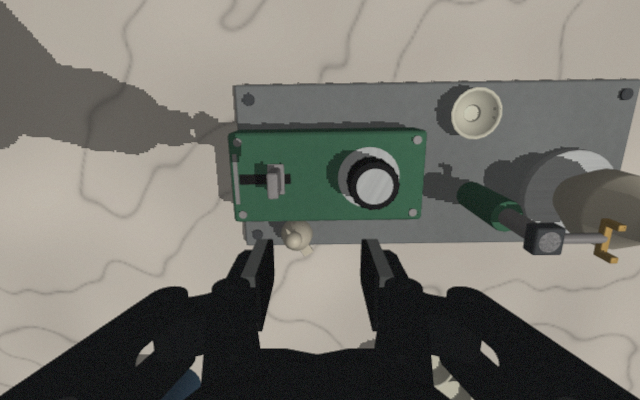

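```bash
python3 - <<'E'
from h import *
a=cv2.imread("pics/w1.png")
cv2.imwrite("pics/w1c.png",cv2.resize(a[115:255,225:435],None,fx=3.8,fy=3.8,interpolation=cv2.INTER_CUBIC))
E
```

```text
(no output)
```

View pics/w1c.png

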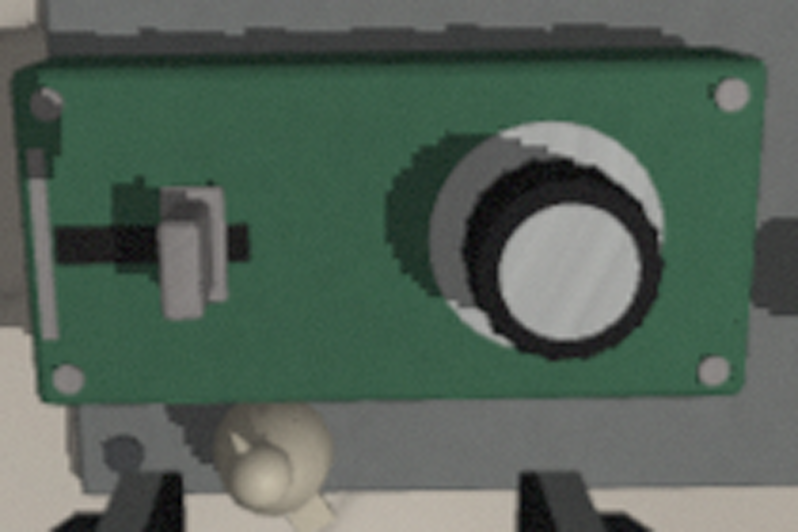

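```bash
cat > wr.py <<'E'
from h import *
def wcam(c,p,q):
    M=c["mount"]; Rt=rot(q).as_matrix()
    return dict(mtx=c["mtx"],position=p+Rt@M[:3,3],Rm=Rt@M[:3,:3])
def wray(w,u,v,z):
    d=w["Rm"]@np.linalg.inv(w["mtx"])@np.array([u,v,1.]);p=w["position"];return p+d*(z-p[2])/d[2]
E
python3 - <<'E'
from wr import *
from cell import optics
d=np.load("w1.npz"); c=optics.camera("wrist"); w=wcam(c,d["p"],d["q"])
f=lambda x,y:(225+x/3.8-0.4,115+y/3.8-0.4)
for n,x,y,z in [("hs -x-y",18,68,55),("hs -x+y",765,62,55),("hs +x+y",745,395,55),("hs+x-y",42,402,55),("dial",569,272,91),("bolt",183,270,86),("bolt +x-y",162,318,86),("bolt +x+y",204,318,86),("bolt -x-y",162,222,86)]:
    print(n,wray(w,*f(x,y),z).round(1))
E
```

```text
hs -x-y [ 472.  -122.2   55. ]
hs -x+y [471.6  61.9  55. ]
hs +x+y [558.4  63.8  55. ]
hs+x-y [ 559.3 -122.5   55. ]
dial [515.6   9.4  91. ]
bolt [515.9 -79.4  86. ]
bolt +x-y [527.5 -84.8  86. ]
bolt +x+y [527.5 -75.   86. ]
bolt -x-y [504.5 -83.8  86. ]
```

Request:
step_arm(linear=[[0,-40,0.5],[33,0,0],[35,0,0],[35,0,0],[35,0,0]], rotation=[[0,0,0],[0,0,0],[0,0,0],[0,0,0],[0,0,0]], claw=[40,40,40,40,40])

```text
time: 4.05
ee_pos: [515.9, -80.4, 117.2]
tool_rot: [0.707, 0.002, 0.707, -0.002]
contact_force: [0.9, -0.3, -0.1]
gripper_width: 40.1
```

Request:
step_arm(linear=[[20,0,0],[10,0,0],[0,0,0]], rotation=[[0,0,0],[0,0,0],[0,0,0]], claw=[40,40,40])

```text
time: 4.3
ee_pos: [515.1, -79.9, 86.7]
tool_rot: [0.706, 0.002, 0.708, -0.001]
contact_force: [0.1, -0.3, 1.6]
gripper_width: 39.9
```

```bash
python3 - <<'E'
from h import *
from cell import optics,readout
s=readout.state();print(tstr(s),s["contact_force"],s["ft_torque"])
c=optics.camera("wrist")
cv2.imwrite("pics/w2.png",c["frame"][:,:,::-1])
np.savez("w2.npz",p=s["ee_pos"],q=s["tool_rot"])
c=optics.camera("scene")
cv2.imwrite("pics/s2.png",cv2.resize(c["frame"][100:300,180:480,::-1],None,fx=2.6,fy=2.6))
E
```

```text
(array([515.1, -79.9,  86.7]), array([[-0.003,  0.004,  1.   ],
       [ 0.   ,  1.   , -0.004],
       [-1.   ,  0.   , -0.003]])) [ 0.05180879 -0.26889597  1.59322777] [-0.01019147  0.03697229  0.01612952]
```

View pics/w2.png

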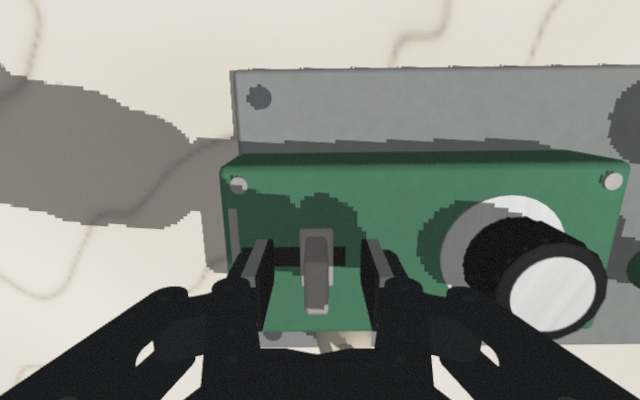

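View pics/s2.png

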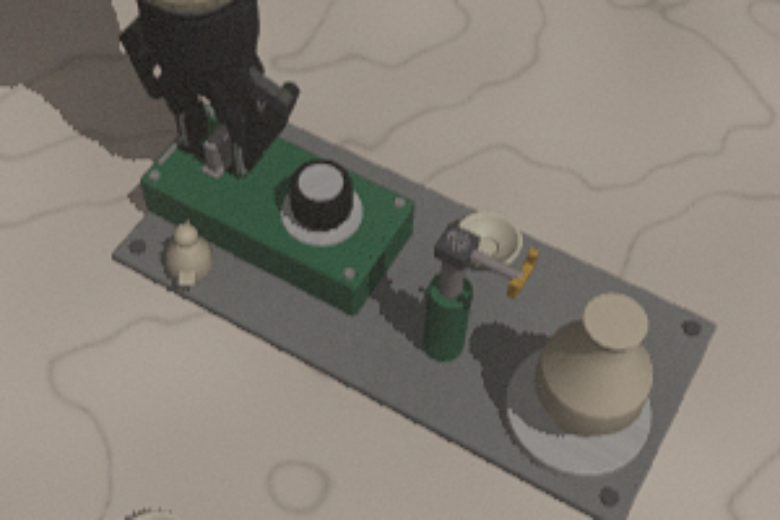

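The bolt (px 316, 270) stands centred between the open pads. I'll push it out with the +y finger.

Request:
step_arm(linear=[[0,-6,0],[0,-4,0],[0,-3,0],[0,-2,0],[0,-2,0]], rotation=[[0,0,0],[0,0,0],[0,0,0],[0,0,0],[0,0,0]], claw=[40,40,40,40,40])

```text
time: 4.82
ee_pos: [516.4, -97.1, 89.0]
tool_rot: [0.708, 0.001, 0.707, -0.001]
contact_force: [0.9, 2.5, 2.1]
gripper_width: 39.9
```

Request:
step_arm(linear=[[0,-2,0],[0,-2,0],[0,-2,0],[0,-2,0],[0,-2,0]], rotation=[[0,0,0],[0,0,0],[0,0,0],[0,0,0],[0,0,0]], claw=[40,40,40,40,40])

```text
time: 5.23
ee_pos: [516.1, -107.1, 88.3]
tool_rot: [0.707, 0.001, 0.707, -0.001]
contact_force: [2.3, 2.7, 1.0]
gripper_width: 39.9
```

Request:
step_arm(linear=[[0,-2,0],[0,-2,0],[0,-1,0],[0,-1,0],[0,0,0]], rotation=[[0,0,0],[0,0,0],[0,0,0],[0,0,0],[0,0,0]], claw=[40,40,40,40,40])

```text
time: 5.65
ee_pos: [515.9, -113.4, 88.3]
tool_rot: [0.707, 0.001, 0.707, -0.001]
contact_force: [1.2, 0.7, 0.9]
gripper_width: 40.1
```

Request:
step_arm(linear=[[0,-1,0],[0,-1,0]], rotation=[[0,0,0],[0,0,0]], claw=[40,40])

```text
time: 5.82
ee_pos: [515.8, -115.0, 88.2]
tool_rot: [0.707, 0.001, 0.707, -0.001]
contact_force: [2.2, 2.2, 0.5]
gripper_width: 40.1
```

Request:
step_arm(linear=[[0,-1,0]], rotation=[[0,0,0]], claw=[40])

```text
time: 5.9
ee_pos: [515.8, -116.1, 88.2]
tool_rot: [0.707, 0.001, 0.707, -0.001]
contact_force: [2.3, 2.1, -0.5]
gripper_width: 40.0
```

Request:
step_arm(linear=[[0,-0.7,0]], rotation=[[0,0,0]], claw=[40])

```text
time: 5.98
ee_pos: [515.8, -116.9, 88.2]
tool_rot: [0.707, 0.001, 0.707, -0.001]
contact_force: [1.7, 2.5, -0.5]
gripper_width: 40.2
```

Request:
step_arm(linear=[[0,-0.5,0]], rotation=[[0,0,0]], claw=[40])

```text
time: 6.07
ee_pos: [515.8, -117.3, 88.2]
tool_rot: [0.707, 0.001, 0.707, -0.001]
contact_force: [1.4, 5.0, -0.5]
gripper_width: 40.0
```

Request:
step_arm(linear=[[0,-0.5,0]], rotation=[[0,0,0]], claw=[40])

```text
time: 6.15
ee_pos: [515.8, -117.3, 88.2]
tool_rot: [0.707, 0.001, 0.707, -0.001]
contact_force: [1.9, 5.4, -1.4]
gripper_width: 39.9
```

Request:
step_arm(linear=[[0,-0.5,0]], rotation=[[0,0,0]], claw=[40])

```text
time: 6.23
ee_pos: [515.8, -117.4, 88.2]
tool_rot: [0.707, 0.001, 0.707, -0.0]
contact_force: [1.4, 7.2, -0.7]
gripper_width: 40.2
```

Bolt is at its stop: the tool stalled at y -117.3 and the force rose to 7 N. Now the dial.

Request:
step_arm(linear=[[0,9,0],[0,3,0],[-30,0,0],[-25,0,0],[0,30,0]], rotation=[[0,0,0],[0,0,0],[0,0,0],[0,0,0],[0,0,0]], claw=[40,40,40,40,72])

```text
time: 6.65
ee_pos: [517.0, -82.0, 146.2]
tool_rot: [0.708, 0.002, 0.706, -0.006]
contact_force: [2.3, -0.6, -0.4]
gripper_width: 50.5
```

Request:
step_arm(linear=[[0,35,0],[0,35,0],[0,16,0],[0,0,0]], rotation=[[0,0,0],[0,0,0],[0,0,0],[0,0,0]], claw=[72,72,72,72])

```text
time: 6.98
ee_pos: [515.9, 14.4, 143.9]
tool_rot: [0.707, -0.001, 0.707, 0.002]
contact_force: [0.1, 0.5, 0.2]
gripper_width: 72.0
```

```bash
python3 - <<'E'
from h import *
from cell import optics,readout
s=readout.state();print(tstr(s),s["contact_force"],s["ft_torque"],s["joints"])
c=optics.camera("wrist")
cv2.imwrite("pics/w3.png",c["frame"][:,:,::-1])
c=optics.camera("top")
cv2.imwrite("pics/t3.png",cv2.resize(c["frame"][170:290,190:420,::-1],None,fx=3.4,fy=3.4))
E
```

```text
(array([515.9,  14.4, 143.9]), array([[ 0.001, -0.003,  1.   ],
       [ 0.001,  1.   ,  0.003],
       [-1.   ,  0.001,  0.001]])) [0.14604742 0.52028512 0.24174296] [0.00548575 0.03720545 0.02185864] [ 0.34914488  0.55038124 -0.69075839  1.97731294  0.48975283  0.78371835
  0.94884284]
```

View pics/w3.png

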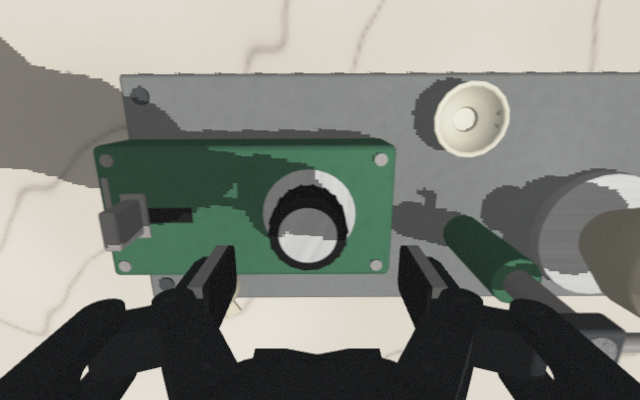

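Request:
step_arm(linear=[[0,-4.4,0],[25,0,0],[20,0,0],[11,0,0],[0,0,0]], rotation=[[0,0,0],[0,0,0],[0,0,0],[0,0,0],[0,0,0]], claw=[72,72,72,72,72])

```text
time: 7.5
ee_pos: [514.8, 3.5, 85.2]
tool_rot: [0.706, 0.001, 0.709, -0.002]
contact_force: [-0.5, -0.0, -0.5]
gripper_width: 71.6
```

Request:
step_arm(linear=[[0,0,0],[0,0,0],[0,0,0]], rotation=[[0,0,0],[0,0,0],[0,0,0]], claw=[50,47,45])

```text
time: 7.75
ee_pos: [518.0, 8.6, 89.1]
tool_rot: [0.709, 0.002, 0.705, 0.001]
contact_force: [0.8, 8.6, 2.1]
gripper_width: 44.9
```

```bash
python3 - <<'E'
from h import *
from cell import optics,readout
s=readout.state();print(tstr(s),s["contact_force"],s["ft_torque"],s["joints"],s["gripper_width"])
c=optics.camera("wrist")
cv2.imwrite("pics/w4.png",c["frame"][:,:,::-1])
E
```

```text
(array([518. ,   8.6,  89.1]), array([[ 0.005,  0.001,  1.   ],
       [ 0.005,  1.   , -0.001],
       [-1.   ,  0.005,  0.005]])) [0.76651863 8.56288251 2.11442513] [ 1.79288361 -0.08264522 -0.03354128] [ 0.30965586  0.6255875  -0.62235088  2.02639554  0.58120504  0.66333091
  0.87716435] 44.906044876027366
```

View pics/w4.png

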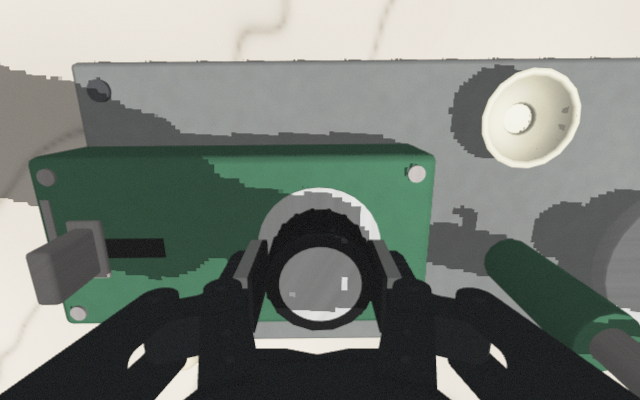

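Request:
step_arm(linear=[[0,1.5,0],[0,0,0],[0,0,0]], rotation=[[0,0,0],[0,0,0],[0,0,0]], claw=[46,46,46])

```text
time: 8.05
ee_pos: [517.5, 8.4, 88.8]
tool_rot: [0.708, 0.001, 0.706, 0.0]
contact_force: [0.7, 6.5, 5.8]
gripper_width: 45.9
```

```bash
cat > st.py <<'E'
from h import *
from cell import readout
s=readout.state();R_=rot(s["tool_rot"]).as_matrix()
print("t%.2f"%s["time"],"p",s["ee_pos"].round(1),"yaw %.2f"%np.degrees(np.arctan2(R_[1,1],R_[0,1])),"F",s["contact_force"].round(1),"M",s["ft_torque"].round(3),"j7 %.2f"%s["joints"][6],"tau7 %.3f"%s["joint_torque"][6],"w %.1f"%s["gripper_width"], "tilt",R_[:2,0].round(3))
E
python3 st.py
```

```text
t8.05 p [517.5   8.4  88.8] yaw 89.90 F [0.7 6.5 5.8] M [ 1.475  0.012 -0.012] j7 0.87 tau7 -0.001 w 45.9 tilt [0.003 0.002]
```

Request:
step_arm(linear=[[0,2,-1],[0,0,0]], rotation=[[0,0,0],[0,0,0]], claw=[48,48])

```text
time: 8.22
ee_pos: [515.1, 8.6, 87.8]
tool_rot: [0.707, 0.001, 0.707, -0.001]
contact_force: [-0.0, 0.1, -0.3]
gripper_width: 47.7
```

```bash
python3 st.py
```

```text
t8.22 p [515.1   8.6  87.8] yaw 89.83 F [-0.   0.1 -0.3] M [ 0.028 -0.026  0.004] j7 0.87 tau7 -0.061 w 47.7 tilt [ 0.    -0.001]
```

Request:
step_arm(linear=[[0,1.3,0.7],[0,0,0],[0,0,0],[0,0,0]], rotation=[[0,0,0],[0,0,0],[0,0,0],[0,0,0]], claw=[48,48,40,40])

```text
time: 8.55
ee_pos: [516.0, 9.8, 87.6]
tool_rot: [0.707, 0.001, 0.707, -0.001]
contact_force: [-1.8, -0.0, 5.7]
gripper_width: 42.9
```

```bash
python3 st.py
```

```text
t8.55 p [516.    9.8  87.6] yaw 89.82 F [-1.8 -0.   5.7] M [-0.134  0.229 -0.04 ] j7 0.87 tau7 0.013 w 42.9 tilt [ 0.    -0.001]
```

Request:
step_arm(linear=[[0,0,0]], rotation=[[0.05,0,0]], claw=[40])

```text
time: 8.63
ee_pos: [515.9, 9.8, 87.6]
tool_rot: [0.707, 0.018, 0.707, -0.019]
contact_force: [-1.6, 0.1, 6.4]
gripper_width: 42.3
```

```bash
python3 st.py
```

```text
t8.63 p [515.9   9.8  87.6] yaw 87.00 F [-1.6  0.1  6.4] M [-0.073  0.304  0.03 ] j7 0.83 tau7 1.822 w 42.3 tilt [ 0. -0.]
```

Request:
step_arm(linear=[[0,0,0]], rotation=[[0.05,0,0]], claw=[40])

```text
time: 8.72
ee_pos: [516.0, 9.9, 87.6]
tool_rot: [0.706, 0.037, 0.706, -0.037]
contact_force: [-1.2, 0.2, 6.0]
gripper_width: 42.8
```

```bash
python3 st.py
```

```text
t8.72 p [516.    9.9  87.6] yaw 83.97 F [-1.2  0.2  6. ] M [ 0.019  0.262 -0.005] j7 0.79 tau7 1.145 w 42.8 tilt [ 0. -0.]
```

Request:
step_arm(linear=[[0,0,0]], rotation=[[0.05,0,0]], claw=[40])

```text
time: 8.8
ee_pos: [516.0, 10.0, 87.6]
tool_rot: [0.705, 0.055, 0.705, -0.055]
contact_force: [-2.0, -0.5, 5.1]
gripper_width: 42.5
```

```bash
python3 st.py
```

```text
t8.80 p [516.   10.   87.6] yaw 81.09 F [-2.  -0.5  5.1] M [-0.018  0.26  -0.018] j7 0.75 tau7 0.969 w 42.5 tilt [ 0. -0.]
```

Request:
step_arm(linear=[[0,0,0]], rotation=[[0.05,0,0]], claw=[40])

```text
time: 8.88
ee_pos: [516.0, 10.0, 87.6]
tool_rot: [0.704, 0.072, 0.703, -0.073]
contact_force: [-1.2, 0.9, 5.8]
gripper_width: 42.7
```

```bash
python3 st.py
```

```text
t8.88 p [516.   10.   87.6] yaw 78.23 F [-1.2  0.9  5.8] M [0.043 0.277 0.054] j7 0.71 tau7 0.948 w 42.7 tilt [ 0. -0.]
```

Request:
step_arm(linear=[[0,0,0]], rotation=[[0.05,0,0]], claw=[40])

```text
time: 8.97
ee_pos: [516.0, 10.0, 87.7]
tool_rot: [0.701, 0.09, 0.701, -0.09]
contact_force: [-0.7, 1.1, 4.5]
gripper_width: 42.2
```

```bash
python3 st.py
```

```text
t8.97 p [516.   10.   87.7] yaw 75.37 F [-0.7  1.1  4.5] M [0.146 0.284 0.048] j7 0.67 tau7 0.944 w 42.2 tilt [ 0. -0.]
```

Request:
step_arm(linear=[[0,0,0]], rotation=[[0.05,0,0]], claw=[40])

```text
time: 9.05
ee_pos: [516.0, 10.1, 87.6]
tool_rot: [0.699, 0.107, 0.699, -0.108]
contact_force: [-1.0, 0.3, 5.4]
gripper_width: 42.8
```

```bash
python3 st.py
```

```text
t9.05 p [516.   10.1  87.6] yaw 72.51 F [-1.   0.3  5.4] M [0.12  0.297 0.055] j7 0.64 tau7 0.940 w 42.8 tilt [ 0. -0.]
```

Request:
step_arm(linear=[[0,0,0]], rotation=[[0.05,0,0]], claw=[40])

```text
time: 9.13
ee_pos: [516.0, 10.2, 87.6]
tool_rot: [0.696, 0.125, 0.696, -0.125]
contact_force: [-0.8, 1.1, 4.5]
gripper_width: 42.2
```

```bash
python3 st.py
```

```text
t9.13 p [516.   10.2  87.6] yaw 69.65 F [-0.8  1.1  4.5] M [ 0.188  0.274 -0.004] j7 0.60 tau7 0.938 w 42.2 tilt [ 0. -0.]
```

Request:
step_arm(linear=[[0,0,0]], rotation=[[0.05,0,0]], claw=[40])

```text
time: 9.22
ee_pos: [516.0, 10.3, 87.6]
tool_rot: [0.693, 0.142, 0.693, -0.142]
contact_force: [-3.1, 0.9, 5.8]
gripper_width: 42.5
```

```bash
python3 st.py
```

```text
t9.22 p [516.   10.3  87.6] yaw 66.80 F [-3.1  0.9  5.8] M [0.348 0.387 0.449] j7 0.56 tau7 0.525 w 42.5 tilt [0. 0.]
```

Request:
step_arm(linear=[[0,0,0]], rotation=[[0.035,0,0]], claw=[40])

```text
time: 9.3
ee_pos: [516.0, 10.4, 87.6]
tool_rot: [0.69, 0.154, 0.69, -0.154]
contact_force: [-0.9, 1.2, 5.6]
gripper_width: 42.6
```

```bash
python3 st.py
```

```text
t9.30 p [516.   10.4  87.6] yaw 64.81 F [-0.9  1.2  5.6] M [0.146 0.225 0.316] j7 0.53 tau7 0.092 w 42.6 tilt [0. 0.]
```

Request:
step_arm(linear=[[0,0,0]], rotation=[[0.035,0,0]], claw=[40])

```text
time: 9.38
ee_pos: [516.0, 10.4, 87.6]
tool_rot: [0.687, 0.166, 0.687, -0.166]
contact_force: [-0.7, 1.1, 5.1]
gripper_width: 42.2
```

```bash
python3 st.py
```

```text
t9.38 p [516.   10.4  87.6] yaw 62.85 F [-0.7  1.1  5.1] M [0.21  0.239 0.147] j7 0.51 tau7 0.445 w 42.2 tilt [0. 0.]
```

Request:
step_arm(linear=[[0,0,0]], rotation=[[0.035,0,0]], claw=[40])

```text
time: 9.47
ee_pos: [516.0, 10.3, 87.6]
tool_rot: [0.684, 0.178, 0.684, -0.178]
contact_force: [-0.6, 0.6, 6.1]
gripper_width: 42.3
```

```bash
python3 st.py
```

```text
t9.47 p [516.   10.3  87.6] yaw 60.83 F [-0.6  0.6  6.1] M [0.231 0.231 0.086] j7 0.48 tau7 0.593 w 42.3 tilt [0. 0.]
```

Request:
step_arm(linear=[[0,0,0]], rotation=[[0.035,0,0]], claw=[40])

```text
time: 9.55
ee_pos: [516.0, 10.3, 87.6]
tool_rot: [0.681, 0.19, 0.681, -0.19]
contact_force: [-1.0, 1.3, 4.5]
gripper_width: 42.5
```

```bash
python3 st.py
```

```text
t9.55 p [516.   10.3  87.6] yaw 58.81 F [-1.   1.3  4.5] M [ 0.279  0.199 -0.026] j7 0.45 tau7 0.680 w 42.5 tilt [0. 0.]
```

Request:
step_arm(linear=[[0,0,0]], rotation=[[0.035,0,0]], claw=[40])

```text
time: 9.63
ee_pos: [516.1, 10.4, 87.7]
tool_rot: [0.678, 0.202, 0.677, -0.202]
contact_force: [-0.7, 1.5, 3.7]
gripper_width: 42.5
```

```bash
python3 st.py
```

```text
t9.63 p [516.1  10.4  87.7] yaw 56.81 F [-0.7  1.5  3.7] M [ 0.259  0.184 -0.02 ] j7 0.43 tau7 0.643 w 42.5 tilt [0.001 0.   ]
```

Request:
step_arm(linear=[[0,0,0]], rotation=[[0.035,0,0]], claw=[40])

```text
time: 9.72
ee_pos: [516.1, 10.4, 87.6]
tool_rot: [0.674, 0.214, 0.674, -0.214]
contact_force: [0.0, 1.9, 4.6]
gripper_width: 42.6
```

```bash
python3 st.py
```

```text
t9.72 p [516.1  10.4  87.6] yaw 54.80 F [0.  1.9 4.6] M [0.312 0.128 0.03 ] j7 0.40 tau7 0.641 w 42.6 tilt [0.001 0.   ]
```

Click 1 was felt: the rise came at yaw ~67.5 and the crest at ~60. Continuing.

Request:
step_arm(linear=[[0,0,0]], rotation=[[0.035,0,0]], claw=[40])

```text
time: 9.8
ee_pos: [516.1, 10.5, 87.6]
tool_rot: [0.67, 0.226, 0.67, -0.225]
contact_force: [-0.9, 2.9, 3.6]
gripper_width: 42.4
```

```bash
python3 st.py
```

```text
t9.80 p [516.1  10.5  87.6] yaw 52.81 F [-0.9  2.9  3.6] M [0.472 0.245 0.231] j7 0.38 tau7 0.449 w 42.4 tilt [0.001 0.   ]
```

Request:
step_arm(linear=[[0,0,0]], rotation=[[0.035,0,0]], claw=[40])

```text
time: 9.88
ee_pos: [516.1, 10.6, 87.6]
tool_rot: [0.666, 0.237, 0.666, -0.237]
contact_force: [-0.1, 1.5, 4.8]
gripper_width: 42.4
```

```bash
python3 st.py
```

```text
t9.88 p [516.1  10.6  87.6] yaw 50.84 F [-0.1  1.5  4.8] M [0.183 0.167 0.385] j7 0.35 tau7 0.200 w 42.4 tilt [0.001 0.   ]
```

Request:
step_arm(linear=[[0,0,0]], rotation=[[0.035,0,0]], claw=[40])

```text
time: 9.97
ee_pos: [516.1, 10.6, 87.7]
tool_rot: [0.662, 0.249, 0.662, -0.248]
contact_force: [-0.3, 1.4, 4.1]
gripper_width: 42.6
```

```bash
python3 st.py
```

```text
t9.97 p [516.1  10.6  87.7] yaw 48.83 F [-0.3  1.4  4.1] M [0.344 0.123 0.207] j7 0.32 tau7 0.429 w 42.6 tilt [0.001 0.   ]
```

Request:
step_arm(linear=[[0,0,0]], rotation=[[0.035,0,0]], claw=[40])

```text
time: 10.05
ee_pos: [516.1, 10.6, 87.6]
tool_rot: [0.658, 0.26, 0.657, -0.26]
contact_force: [-1.1, 0.7, 4.6]
gripper_width: 42.3
```

```bash
python3 st.py
```

```text
t10.05 p [516.1  10.6  87.6] yaw 46.81 F [-1.1  0.7  4.6] M [0.4   0.057 0.115] j7 0.30 tau7 0.544 w 42.3 tilt [0.001 0.   ]
```

Request:
step_arm(linear=[[0,0,0]], rotation=[[0.035,0,0]], claw=[40])

```text
time: 10.13
ee_pos: [516.2, 10.6, 87.6]
tool_rot: [0.653, 0.272, 0.653, -0.272]
contact_force: [-0.8, 1.5, 4.0]
gripper_width: 42.7
```

```bash
python3 st.py
```

```text
t10.13 p [516.2  10.6  87.6] yaw 44.79 F [-0.8  1.5  4. ] M [ 0.43   0.116 -0.006] j7 0.27 tau7 0.635 w 42.7 tilt [0.001 0.   ]
```

Request:
step_arm(linear=[[0,0,0]], rotation=[[0.035,0,0]], claw=[40])

```text
time: 10.22
ee_pos: [516.3, 10.6, 87.7]
tool_rot: [0.648, 0.283, 0.648, -0.283]
contact_force: [1.1, 2.4, 3.9]
gripper_width: 42.3
```

```bash
python3 st.py
```

```text
t10.22 p [516.3  10.6  87.7] yaw 42.78 F [1.1 2.4 3.9] M [0.381 0.08  0.054] j7 0.25 tau7 0.654 w 42.3 tilt [0.001 0.001]
```

Request:
step_arm(linear=[[0,0,0]], rotation=[[0.035,0,0]], claw=[40])

```text
time: 10.3
ee_pos: [516.3, 10.6, 87.7]
tool_rot: [0.643, 0.295, 0.643, -0.294]
contact_force: [-0.4, 2.9, 4.1]
gripper_width: 42.1
```

```bash
python3 st.py
```

```text
t10.30 p [516.3  10.6  87.7] yaw 40.78 F [-0.4  2.9  4.1] M [0.384 0.026 0.016] j7 0.22 tau7 0.629 w 42.1 tilt [0.001 0.001]
```

Request:
step_arm(linear=[[0,0,0]], rotation=[[0.035,0,0]], claw=[40])

```text
time: 10.38
ee_pos: [516.3, 10.6, 87.7]
tool_rot: [0.638, 0.306, 0.637, -0.305]
contact_force: [-0.1, 1.2, 4.1]
gripper_width: 42.6
```

```bash
python3 st.py
```

```text
t10.38 p [516.3  10.6  87.7] yaw 38.77 F [-0.1  1.2  4.1] M [0.435 0.006 0.044] j7 0.20 tau7 0.629 w 42.6 tilt [0.001 0.001]
```

Request:
step_arm(linear=[[0,0,0]], rotation=[[0.035,0,0]], claw=[40])

```text
time: 10.47
ee_pos: [516.3, 10.8, 87.7]
tool_rot: [0.632, 0.317, 0.632, -0.316]
contact_force: [0.0, 3.4, 4.1]
gripper_width: 42.4
```

```bash
python3 st.py
```

```text
t10.47 p [516.3  10.8  87.7] yaw 36.80 F [0.  3.4 4.1] M [0.572 0.132 0.458] j7 0.17 tau7 0.221 w 42.4 tilt [0.001 0.001]
```

Request:
step_arm(linear=[[0,0,0]], rotation=[[0.035,0,0]], claw=[40])

```text
time: 10.55
ee_pos: [516.3, 10.8, 87.6]
tool_rot: [0.627, 0.328, 0.626, -0.327]
contact_force: [0.4, 1.9, 4.2]
gripper_width: 42.4
```

```bash
python3 st.py
```

```text
t10.55 p [516.3  10.8  87.6] yaw 34.81 F [0.4 1.9 4.2] M [0.474 0.029 0.307] j7 0.14 tau7 0.328 w 42.4 tilt [0.001 0.001]
```

Request:
step_arm(linear=[[0,0,0]], rotation=[[0.035,0,0]], claw=[40])

```text
time: 10.63
ee_pos: [516.4, 10.8, 87.7]
tool_rot: [0.621, 0.339, 0.621, -0.338]
contact_force: [1.3, 1.2, 3.5]
gripper_width: 42.9
```

```bash
python3 st.py
```

```text
t10.63 p [516.4  10.8  87.7] yaw 32.79 F [1.3 1.2 3.5] M [ 0.466 -0.051  0.152] j7 0.12 tau7 0.484 w 42.9 tilt [0.001 0.001]
```

Request:
step_arm(linear=[[0,0,0]], rotation=[[0.035,0,0]], claw=[40])

```text
time: 10.72
ee_pos: [516.4, 10.7, 87.7]
tool_rot: [0.615, 0.35, 0.614, -0.349]
contact_force: [0.4, 2.2, 3.9]
gripper_width: 42.3
```

```bash
python3 st.py
```

```text
t10.72 p [516.4  10.7  87.7] yaw 30.77 F [0.4 2.2 3.9] M [ 0.509 -0.04   0.083] j7 0.09 tau7 0.581 w 42.3 tilt [0.001 0.001]
```

Request:
step_arm(linear=[[0,0,0]], rotation=[[0.035,0,0]], claw=[40])

```text
time: 10.8
ee_pos: [516.4, 10.7, 87.7]
tool_rot: [0.609, 0.361, 0.608, -0.36]
contact_force: [0.2, 2.0, 3.0]
gripper_width: 42.5
```

```bash
python3 st.py
```

```text
t10.80 p [516.4  10.7  87.7] yaw 28.75 F [0.2 2.  3. ] M [ 0.512 -0.096 -0.011] j7 0.07 tau7 0.660 w 42.5 tilt [0.001 0.001]
```

Request:
step_arm(linear=[[0,0,0]], rotation=[[0.035,0,0]], claw=[40])

```text
time: 10.88
ee_pos: [516.5, 10.7, 87.7]
tool_rot: [0.602, 0.371, 0.602, -0.37]
contact_force: [0.3, 1.8, 2.5]
gripper_width: 42.5
```

```bash
python3 st.py
```

```text
t10.88 p [516.5  10.7  87.7] yaw 26.74 F [0.3 1.8 2.5] M [ 0.595 -0.117  0.03 ] j7 0.04 tau7 0.620 w 42.5 tilt [0.001 0.001]
```

Click 3 was felt at ~30°. One more to go.

Request:
step_arm(linear=[[0,0,0]], rotation=[[0.035,0,0]], claw=[40])

```text
time: 10.97
ee_pos: [516.6, 10.8, 87.7]
tool_rot: [0.596, 0.382, 0.595, -0.381]
contact_force: [1.0, 1.8, 3.0]
gripper_width: 42.6
```

```bash
python3 st.py
```

```text
t10.97 p [516.6  10.8  87.7] yaw 24.74 F [1.  1.8 3. ] M [ 0.524 -0.197  0.036] j7 0.02 tau7 0.619 w 42.6 tilt [0.001 0.001]
```

Request:
step_arm(linear=[[0,0,0]], rotation=[[0.035,0,0]], claw=[40])

```text
time: 11.05
ee_pos: [516.6, 10.8, 87.7]
tool_rot: [0.589, 0.392, 0.589, -0.391]
contact_force: [0.4, 3.5, 2.5]
gripper_width: 42.6
```

```bash
python3 st.py
```

```text
t11.05 p [516.6  10.8  87.7] yaw 22.74 F [0.4 3.5 2.5] M [ 0.764 -0.062  0.231] j7 -0.01 tau7 0.411 w 42.6 tilt [0.001 0.001]
```

Request:
step_arm(linear=[[0,0,0]], rotation=[[0.035,0,0]], claw=[40])

```text
time: 11.13
ee_pos: [516.6, 11.0, 87.7]
tool_rot: [0.582, 0.402, 0.582, -0.401]
contact_force: [1.1, 1.8, 4.1]
gripper_width: 42.5
```

```bash
python3 st.py
```

```text
t11.13 p [516.6  11.   87.7] yaw 20.78 F [1.1 1.8 4.1] M [ 0.48  -0.184  0.374] j7 -0.03 tau7 0.191 w 42.5 tilt [0.001 0.001]
```

Request:
step_arm(linear=[[0,0,0]], rotation=[[0.035,0,0]], claw=[40])

```text
time: 11.22
ee_pos: [516.6, 10.9, 87.7]
tool_rot: [0.575, 0.412, 0.575, -0.411]
contact_force: [0.4, 3.1, 2.3]
gripper_width: 42.5
```

```bash
python3 st.py
```

```text
t11.22 p [516.6  10.9  87.7] yaw 18.77 F [0.4 3.1 2.3] M [ 0.546 -0.147  0.174] j7 -0.06 tau7 0.414 w 42.5 tilt [0.001 0.001]
```

Request:
step_arm(linear=[[0,0,0]], rotation=[[0.035,0,0]], claw=[40])

```text
time: 11.3
ee_pos: [516.6, 10.8, 87.7]
tool_rot: [0.568, 0.422, 0.567, -0.421]
contact_force: [1.0, 2.2, 2.8]
gripper_width: 42.5
```

```bash
python3 st.py
```

```text
t11.30 p [516.6  10.8  87.7] yaw 16.74 F [1.  2.2 2.8] M [ 0.505 -0.216  0.152] j7 -0.08 tau7 0.527 w 42.5 tilt [0.002 0.001]
```

Request:
step_arm(linear=[[0,0,0]], rotation=[[0.035,0,0]], claw=[40])

```text
time: 11.38
ee_pos: [516.7, 10.8, 87.7]
tool_rot: [0.56, 0.432, 0.56, -0.431]
contact_force: [1.6, 2.6, 2.7]
gripper_width: 42.6
```

```bash
python3 st.py
```

```text
t11.38 p [516.7  10.8  87.7] yaw 14.73 F [1.6 2.6 2.7] M [ 0.501 -0.268 -0.052] j7 -0.11 tau7 0.618 w 42.6 tilt [0.002 0.001]
```

Request:
step_arm(linear=[[0,0,0]], rotation=[[0.03,0,0]], claw=[40])

```text
time: 11.47
ee_pos: [516.7, 10.8, 87.7]
tool_rot: [0.554, 0.441, 0.553, -0.44]
contact_force: [2.2, 3.4, 1.3]
gripper_width: 42.6
```

```bash
python3 st.py
```

```text
t11.47 p [516.7  10.8  87.7] yaw 12.98 F [2.2 3.4 1.3] M [ 0.606 -0.335 -0.015] j7 -0.13 tau7 0.452 w 42.6 tilt [0.002 0.001]
```

Request:
step_arm(linear=[[0,0,0]], rotation=[[0.025,0,0]], claw=[40])

```text
time: 11.55
ee_pos: [516.8, 10.8, 87.7]
tool_rot: [0.548, 0.448, 0.547, -0.447]
contact_force: [1.8, 4.3, 3.2]
gripper_width: 42.4
```

```bash
python3 st.py
```

```text
t11.55 p [516.8  10.8  87.7] yaw 11.55 F [1.8 4.3 3.2] M [ 0.788 -0.503  0.078] j7 -0.15 tau7 0.335 w 42.4 tilt [0.002 0.001]
```

Request:
step_arm(linear=[[0,0,0]], rotation=[[0,0,0]], claw=[40])

```text
time: 11.63
ee_pos: [516.7, 10.8, 87.7]
tool_rot: [0.548, 0.448, 0.548, -0.446]
contact_force: [2.6, 3.9, 4.4]
gripper_width: 42.4
```

```bash
python3 st.py
```

```text
t11.63 p [516.7  10.8  87.7] yaw 11.57 F [2.6 3.9 4.4] M [ 0.935 -0.636 -0.019] j7 -0.15 tau7 -0.416 w 42.4 tilt [0.002 0.001]
```

Four clicks felt, and the dial now rests in the free zone with about zero torque. Releasing.

Request:
step_arm(linear=[[0,0,0],[0,0,0],[0,0,0],[-15,0,0],[-25,0,0]], rotation=[[0,0,0],[0,0,0],[0,0,0],[0,0,0],[0,0,0]], claw=[55,70,70,70,70])

```text
time: 12.05
ee_pos: [513.9, 9.5, 125.5]
tool_rot: [0.547, 0.445, 0.55, -0.448]
contact_force: [-0.6, 0.4, 0.2]
gripper_width: 70.1
```

Request:
step_arm(linear=[[-20,0,0],[0,0,0],[0,0,0],[0,0,0],[0,0,0]], rotation=[[0,0,0],[-0.1245,0,0],[-0.1245,0,0],[-0.1245,0,0],[-0.1245,0,0]], claw=[70,70,60,50,50])

```text
time: 12.47
ee_pos: [515.3, 9.5, 147.2]
tool_rot: [0.642, 0.296, 0.642, -0.296]
contact_force: [-0.2, -0.3, -0.1]
gripper_width: 49.9
```

Request:
step_arm(linear=[[0,0,0],[0,0,0],[0,0,0],[0,0,0],[0,0,0]], rotation=[[-0.1245,0,0],[-0.1245,0,0],[-0.1245,0,0],[-0.1245,0,0],[-0.1245,0,0]], claw=[50,50,50,50,50])

```text
time: 12.88
ee_pos: [515.3, 9.4, 147.0]
tool_rot: [0.702, 0.085, 0.702, -0.085]
contact_force: [0.2, -0.2, -0.1]
gripper_width: 50.0
```

Request:
step_arm(linear=[[0,0,0],[0,0,0],[0,0,0],[0,0,0],[0,0,0]], rotation=[[-0.1245,0,0],[-0.1245,0,0],[0,0,0],[0,0,0],[0,0,0]], claw=[50,50,50,50,50])

```text
time: 13.3
ee_pos: [515.6, 9.7, 147.1]
tool_rot: [0.707, 0.001, 0.707, -0.001]
contact_force: [-0.5, -0.1, -0.0]
gripper_width: 50.0
```

```bash
python3 st.py; python3 - <<'E'
from h import *
from cell import optics
c=optics.camera("wrist")
cv2.imwrite("pics/w5.png",c["frame"][:,:,::-1])
E
```

```text
t13.30 p [515.6   9.7 147.1] yaw 89.84 F [-0.5 -0.1 -0. ] M [ 0.04  -0.032 -0.031] j7 0.98 tau7 0.084 w 50.0 tilt [-0.001 -0.   ]
```

View pics/w5.png

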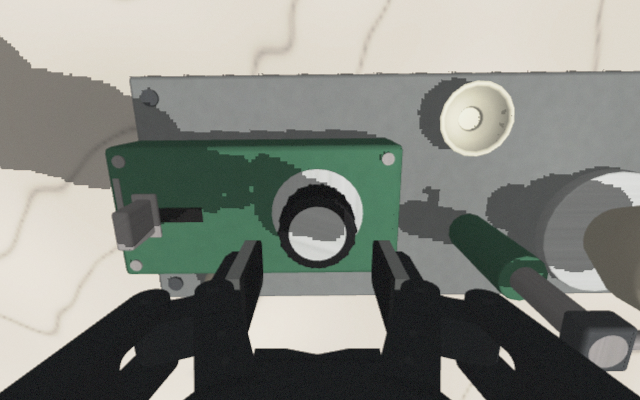

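Request:
step_arm(linear=[[0,-38,0],[0,-38,0],[0,-35.7,0],[0,0,0],[0,0,0]], rotation=[[0,0,0],[0,0,0],[0,0,0],[0,0,0],[0,0,0]], claw=[40,40,40,40,40])

```text
time: 13.77
ee_pos: [515.6, -104.0, 147.0]
tool_rot: [0.707, 0.002, 0.707, -0.002]
contact_force: [0.2, 1.2, 0.2]
gripper_width: 39.8
```

Request:
step_arm(linear=[[25,0,0],[18,0,0],[10,0,0],[5,0,0],[0,0,0]], rotation=[[0,0,0],[0,0,0],[0,0,0],[0,0,0],[0,0,0]], claw=[40,40,40,40,40])

```text
time: 14.18
ee_pos: [515.8, -100.5, 88.7]
tool_rot: [0.707, -0.001, 0.708, 0.001]
contact_force: [-0.1, 0.3, 0.9]
gripper_width: 40.0
```

```bash
python3 st.py; python3 - <<'E'
from h import *
from cell import optics
c=optics.camera("wrist")
cv2.imwrite("pics/w6.png",c["frame"][:,:,::-1])
E
```

```text
t14.18 p [ 515.8 -100.5   88.7] yaw 90.16 F [-0.1  0.3  0.9] M [ 0.02  -0.001  0.009] j7 1.12 tau7 -0.248 w 40.0 tilt [-0.001  0.001]
```

View pics/w6.png

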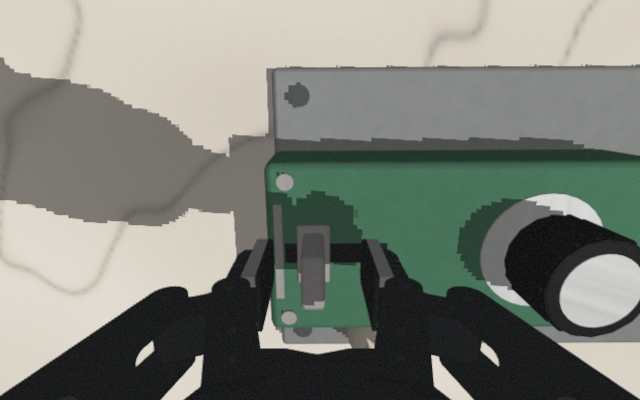

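The bolt (px 313, 265) is between the pads, so I'll push it home with the -y finger.

Request:
step_arm(linear=[[0,5,0],[0,4,0],[0,3,0],[0,2,0],[0,2,0]], rotation=[[0,0,0],[0,0,0],[0,0,0],[0,0,0],[0,0,0]], claw=[40,40,40,40,40])

```text
time: 14.65
ee_pos: [516.4, -85.7, 89.8]
tool_rot: [0.707, -0.001, 0.707, 0.0]
contact_force: [-0.2, -3.2, 2.6]
gripper_width: 40.0
```

Request:
step_arm(linear=[[0,1.5,0],[0,1.5,0],[0,1.5,0]], rotation=[[0,0,0],[0,0,0],[0,0,0]], claw=[40,40,40])

```text
time: 14.9
ee_pos: [516.2, -81.3, 89.4]
tool_rot: [0.707, -0.001, 0.707, 0.0]
contact_force: [1.1, -4.2, 1.5]
gripper_width: 40.1
```

Request:
step_arm(linear=[[0,1.5,0],[0,1.5,0],[0,1.5,0]], rotation=[[0,0,0],[0,0,0],[0,0,0]], claw=[40,40,40])

```text
time: 15.15
ee_pos: [516.1, -76.5, 89.3]
tool_rot: [0.707, -0.001, 0.707, 0.001]
contact_force: [1.1, -2.8, 1.8]
gripper_width: 40.0
```

Request:
step_arm(linear=[[0,1.5,0],[0,1.5,0],[0,1.5,0]], rotation=[[0,0,0],[0,0,0],[0,0,0]], claw=[40,40,40])

```text
time: 15.4
ee_pos: [516.1, -71.9, 89.3]
tool_rot: [0.707, -0.001, 0.707, 0.001]
contact_force: [1.9, -2.4, 1.4]
gripper_width: 40.1
```

Request:
step_arm(linear=[[0,1,0],[0,1,0],[0,1,0]], rotation=[[0,0,0],[0,0,0],[0,0,0]], claw=[40,40,40])

```text
time: 15.65
ee_pos: [516.0, -69.0, 89.3]
tool_rot: [0.707, -0.001, 0.707, 0.001]
contact_force: [0.3, -2.2, 1.9]
gripper_width: 39.9
```

Request:
step_arm(linear=[[0,1,0],[0,1,0]], rotation=[[0,0,0],[0,0,0]], claw=[40,40])

```text
time: 15.82
ee_pos: [516.0, -67.0, 89.3]
tool_rot: [0.707, -0.001, 0.707, 0.001]
contact_force: [0.5, -2.1, 2.2]
gripper_width: 39.9
```

Request:
step_arm(linear=[[0,0.7,0]], rotation=[[0,0,0]], claw=[40])

```text
time: 15.9
ee_pos: [516.0, -66.2, 89.3]
tool_rot: [0.707, -0.001, 0.707, 0.001]
contact_force: [0.8, -3.3, 1.3]
gripper_width: 40.0
```

Request:
step_arm(linear=[[0,0.5,0]], rotation=[[0,0,0]], claw=[40])

```text
time: 15.98
ee_pos: [516.0, -65.8, 89.3]
tool_rot: [0.707, -0.001, 0.707, 0.001]
contact_force: [0.1, -2.1, 1.1]
gripper_width: 39.8
```

Request:
step_arm(linear=[[0,0.5,0]], rotation=[[0,0,0]], claw=[40])

```text
time: 16.07
ee_pos: [516.0, -65.4, 89.3]
tool_rot: [0.707, -0.001, 0.707, 0.001]
contact_force: [1.1, -2.0, 2.1]
gripper_width: 39.9
```

Request:
step_arm(linear=[[0,0.5,0]], rotation=[[0,0,0]], claw=[40])

```text
time: 16.15
ee_pos: [516.0, -65.1, 89.3]
tool_rot: [0.707, -0.001, 0.707, 0.0]
contact_force: [1.7, -4.5, 2.1]
gripper_width: 40.4
```

Request:
step_arm(linear=[[0,0.5,0]], rotation=[[0,0,0]], claw=[40])

```text
time: 16.23
ee_pos: [516.0, -65.1, 89.3]
tool_rot: [0.707, -0.001, 0.707, 0.0]
contact_force: [2.0, -6.8, 1.7]
gripper_width: 39.9
```

The tool stalled at -65.1 with 6.8 N, and I expected the home stop at -65.3, so the bolt is home. Retreating.

Request:
step_arm(linear=[[0,-8,0],[0,-6,0],[0,0,0],[-25,0,0],[-35,0,0]], rotation=[[0,0,0],[0,0,0],[0,0,0],[0,0,0],[0,0,0]], claw=[40,40,40,40,40])

```text
time: 16.65
ee_pos: [514.0, -78.3, 147.6]
tool_rot: [0.705, -0.0, 0.709, 0.001]
contact_force: [0.2, -0.3, 0.2]
gripper_width: 39.7
```

Request:
step_arm(linear=[[-35,0,0],[-35,0,0],[-30,0,0],[0,0,0],[0,0,0]], rotation=[[0,0,0],[0,0,0],[0,0,0],[0,0,0],[0,0,0]], claw=[40,40,40,40,40])

```text
time: 17.07
ee_pos: [516.6, -78.3, 250.7]
tool_rot: [0.708, -0.001, 0.706, 0.0]
contact_force: [-0.3, -0.4, -0.5]
gripper_width: 39.8
```

```bash
python3 st.py; python3 - <<'E'
from wr import *
from cell import optics,readout
s=readout.state()
c=optics.camera("wrist")
np.savez("w7.npz",p=s["ee_pos"],q=s["tool_rot"])
cv2.imwrite("pics/w7.png",c["frame"][:,:,::-1])
cv2.imwrite("pics/w7c.png",cv2.resize(c["frame"][120:260,250:460,::-1],None,fx=3.8,fy=3.8,interpolation=cv2.INTER_CUBIC))
c=optics.camera("scene")
cv2.imwrite("pics/s7.png",cv2.resize(c["frame"][100:300,180:480,::-1],None,fx=2.6,fy=2.6))
E
```

```text
t17.07 p [516.6 -78.3 250.7] yaw 90.07 F [-0.3 -0.4 -0.5] M [0.004 0.059 0.023] j7 1.28 tau7 0.202 w 39.8 tilt [ 0.003 -0.   ]
```

View pics/w7.png

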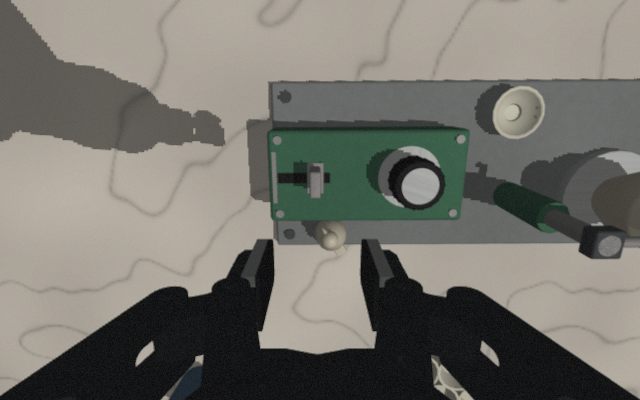

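View pics/s7.png

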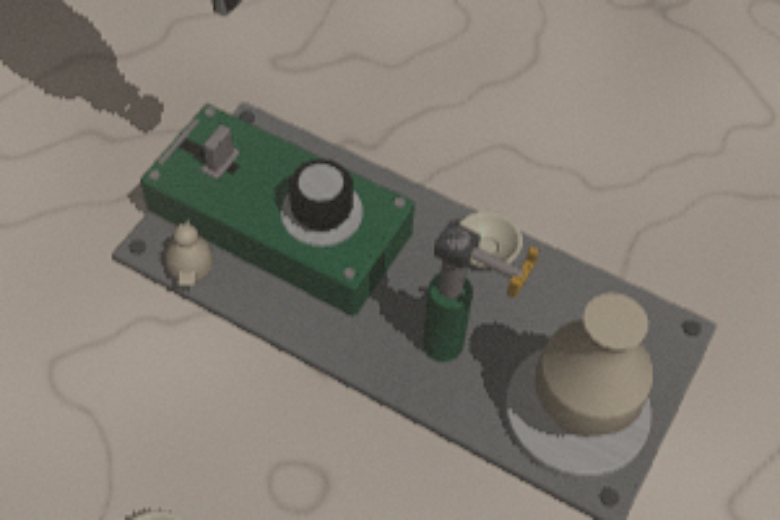

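The bolt sits as it did at the start, and the bird, dish and vase look unmoved compared with the earlier scene picture. The gripper is clear of everything, so I'm handing in.

```bash
python3 - <<'E'
from cell import bot
print(bot.close_job())
E
```

```text
the job is handed in; nothing more can be done
None
```

I carried out the whole job in the order asked and handed it in at about 17 s of the 72 s allowed. The hand-in reported no verdict.

- **Bolt out:** I pushed it with one open finger at about 2.5 N until it stalled at its stop. The highest reading was about 7 N.
- **Dial:** I gripped it and turned it clockwise. After about 22° of lost motion I felt four separate torque rises of roughly 0.4 N m, 15° apart. Each fell to zero at its crest. I stopped about 4° past the fourth crest, in the free zone at about zero torque, and let go.
- **Bolt home:** I pushed it with the other finger until it stalled at its stop, at tool y -65.1 mm against the -65.3 mm I had worked out. The highest reading was about 7 N.

**Last checks:** The pictures show the bolt home, and the vase, dish and bird look unmoved by eye. The gripper is clear of everything, with about zero contact force. I did not measure the brush rest's 2 mm rise in the images; the count of four rests on the torque readings and on the bolt going in.

**Off-centre dial grip:** On the first attempt to close on the dial, one pad touched it with about 9 N sideways. I opened, re-centred and gripped again before turning.

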